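Balance a half-loaded centrifuge rotor

ROBOT

A 6-joint arm with a two-finger parallel gripper is mounted at the origin on a cart in front of the work surface, level with it; the furniture and walls round the work are solid. World frame = base frame: x ahead of the robot, y to its left, z up, the work surface at z = 0. Lengths are in mm, angles in degrees, forces in N, time in s.
With the tool pointing down it reaches from about 400 to 925 mm from the base axis. Payload 12.5 kg.
Tool frame: the origin (TCP) lies on the centre line of the jaws, within the pads' length; the fingertips stand 22 mm ahead of it and the grasp point (between the pads) lies 3 mm ahead of it; z points along the fingers, x is the direction in which the jaws open and shut, and the axes are right-handed (so a half turn about z gives the same grasp; the last joint's range is limited). The gripper opens to 95 mm and grips with 3 to 60 N. Pads are 20 mm wide; open, the fingers measure 119 mm over their backs; the gripper's body (75 mm by 180 mm) begins 59 mm behind the grasp point.
Start: joints at [59.439, 28.126, 89.318, -0, 62.55, -6.05], TCP at [259.279, 568.699, 236.661] pointing down, gripper open.
Joint ranges: [-177.58, 177.58], [-47.91, 125.51], [2.72, 160], [-65.01, 245.01], [3.68, 167.84], [-153.87, 153.87]. Speed limits (degrees/s): [127.2, 127.2, 159.86, 180, 180, 180].

INTERFACE

Orientations are given as [roll, pitch, yaw] about the fixed x, y, z axes, in that order (R = Rz(yaw) Ry(pitch) Rx(roll)).
In Python, from rig import arm gives the robot as it stands.
- The arm moves only by the tool arm_command, never from a script. Its argument "moves" is a list of rows, each a list of 7 numbers: the shift along the tool's x, y, z in m, then the turn, a rotation vector about the tool's x, y, z in rad, then the gripper's target within -1 to 1 (fully open at 1, half-way at 0, shut at -1). In form: [[tx, ty, tz, rx, ry, rz, fingers], ...]. A call has exactly 5 rows; each row shifts and turns the commanded pose from where the row before left it, along the tool's axes as they then stand; what a row does not reach is not made up. A row lasts 1/12 s, in which the tool goes at most 41.7 mm and 7.16 degrees, less where a joint would pass 70% of its speed; a pose out of reach is approached as far as the arm can. A call is refused whole if a number of a shift passes 0.0417 or a number of a turn 0.125, either way. A call with a gripper value outside its range is refused whole. The fingers move at their own pace and stop on an object; "force" is the grip in N (left out, the last holds). Time passes only in rows, so rows that do not move let the fingers close, or fill a call up. It gives the time, the measured TCP pose, the force and the opening at its end, in the units of the state.
- arm.get_obs(): the state, without advancing time (a new reading comes with each control period).
- arm.snapshot(name): name is "scene" or "top" or "wrist"; returns (picture, depth): 480x640x3 uint8, blue, green, red; 480x640 float32, mm along the optical axis (not along the pixel's ray), 0 where there is no reading.
- arm.camera_model(name): a dict with "fovy" (degrees; the focal length in pixels is half the picture's height over the tangent of half this angle, whatever the lens; pixels are square), "cx", "cy" (the principal point, pixels), "origin" and "orientation" of the camera in the world. Camera axes: x right, y up, looking along -z (the intrinsics and any distortion apply to the point x, -y, -z); pixel columns grow to the right and rows downward; lengths in mm; the calibration is good to about 2 mm. A picture is of the moment at which its call begins: read the wrist's pose just before it. camera_model takes no time and is no camera call; for the wrist camera it gives the pose at the moment of the call.
- arm.finish_job(): hands the job in, once; it reports no verdict.
The state is a dict: "t": time; "q": joint angles; "qvel": joint speeds; "tau": joint torques, N m; "ee_pos": TCP position; "tcp_rot": TCP orientation; "wrist_force": force on the tool from outside, world axes, zero at the start; "ft_torque": the same for the moment, N m; "finger_gap": finger opening in mm.
Only numpy, scipy, OpenCV 4.12 (cv2) and the standard library are available. Lean on these libraries where they do the work, as an engineer would, in place of code of your own. Each camera call takes 0.05 s, during which the arm holds its last target. There are 200 camera calls.

TASK

The centrifuge rotor on its stand is half loaded and must be balanced before the run. Each of the three tubes in it has a twin standing on the bench, with the same cap and the same sticker colour: set each twin upright and fully down into the empty bucket straight across the rotor from its match. Keep all tubes upright, and leave the tubes already loaded, the tube with the black sticker (it has no twin), the bottle and the beaker where they are.

Things in the scene. Friction and masses are not known exactly. Their poses are not given: they have to be found in the camera images.
- rotor: Aluminium swing-out rotor, 6 arms, fixed on its stand; nut on top to z 109 mm. Origin on its axis at bench level, z up. 6 grey buckets hang on pins (swing outward if pushed), centres 80 mm from the axis, at 0, 60 .. 300 deg from its x axis towards its y: 60, 180, 300 empty, the others loaded. Heights over bench: mouth 96 mm, 49 wide, flared to a 37 mm bore 8 mm lower; flat floor 34 mm.
- tube_yellow: Screw-cap 50 ml tube with a flat foot, upright: blue cap, pink liquid, round YELLOW sticker on the cap. 112 mm tall; body 28 mm in diameter, cap 34 mm in diameter from 96 to 112 mm above the foot. Origin: centre of the underside, z up along the tube. About 50 g. Stands on the bench at the start; to be loaded.
- tube_white: Screw-cap 50 ml tube with a flat foot, upright: orange cap, clear liquid, round WHITE sticker on the cap. 112 mm tall; body 28 mm in diameter, cap 34 mm in diameter from 96 to 112 mm above the foot. Origin: centre of the underside, z up along the tube. About 50 g. Stands on the bench at the start; to be loaded.
- tube_red: Screw-cap 50 ml tube with a flat foot, upright: blue cap, tan liquid, round RED sticker on the cap. 112 mm tall; body 28 mm in diameter, cap 34 mm in diameter from 96 to 112 mm above the foot. Origin: centre of the underside, z up along the tube. About 50 g. Stands on the bench at the start; to be loaded.
- tube_black: Screw-cap 50 ml tube with a flat foot, upright: orange cap, clear liquid, round BLACK sticker on the cap. 112 mm tall; body 28 mm in diameter, cap 34 mm in diameter from 96 to 112 mm above the foot. Origin: centre of the underside, z up along the tube. About 50 g. Stands on the bench among the others; it has no partner in the rotor and stays where it is.
- loaded_yellow: Screw-cap 50 ml tube with a flat foot, upright: blue cap, pink liquid, round YELLOW sticker on the cap. 112 mm tall; body 28 mm in diameter, cap 34 mm in diameter from 96 to 112 mm above the foot. Origin: centre of the underside, z up along the tube. About 50 g. Already stands in one of the rotor's buckets, its underside 34 mm above the bench; stays there.
- loaded_white: Screw-cap 50 ml tube with a flat foot, upright: orange cap, clear liquid, round WHITE sticker on the cap. 112 mm tall; body 28 mm in diameter, cap 34 mm in diameter from 96 to 112 mm above the foot. Origin: centre of the underside, z up along the tube. About 50 g. Already stands in one of the rotor's buckets, its underside 34 mm above the bench; stays there.
- loaded_red: Screw-cap 50 ml tube with a flat foot, upright: blue cap, tan liquid, round RED sticker on the cap. 112 mm tall; body 28 mm in diameter, cap 34 mm in diameter from 96 to 112 mm above the foot. Origin: centre of the underside, z up along the tube. About 50 g. Already stands in one of the rotor's buckets, its underside 34 mm above the bench; stays there.
- medium_bottle: Clear reagent bottle with a red cap, 62 mm in diameter, 126 mm tall, standing on the bench; not part of the job. Origin: centre of the underside.
- beaker: Clear beaker, 68 mm in diameter, 90 mm tall, standing on the bench; not part of the job. Origin: centre of the underside.

How it is judged (in metres and radians):
At the end, for the whole second after the job is handed in: Each twin rests released in the bucket opposite its match: over 146 mm from it, 64-96 mm from the rotor axis, underside 28-42 mm above the bench, leaning under 0.2 rad. The tubes loaded before are still fully down and upright; the black-stickered tube stands within 30 mm of its place (horizontal distance between tube_yellow and loaded_yellow above 0.146 m and horizontal distance between tube_yellow and rotor between 0.064 and 0.096 m and height (world z) of tube_yellow between 0.028 and 0.042 m and angle between each of tube_yellow, loaded_yellow, tube_white, loaded_white, tube_red, loaded_red, tube_black's own z axis and vertical below 0.2 rad and linear speed of each of tube_yellow, loaded_yellow, tube_white, loaded_white, tube_red, loaded_red below 0.03 m/s and height (world z) of loaded_yellow between 0.028 and 0.042 m and horizontal distance between tube_white and loaded_white above 0.146 m and horizontal distance between tube_white and rotor between 0.064 and 0.096 m and height (world z) of tube_white between 0.028 and 0.042 m and height (world z) of loaded_white between 0.028 and 0.042 m and horizontal distance between tube_red and loaded_red above 0.146 m and horizontal distance between tube_red and rotor between 0.064 and 0.096 m and height (world z) of tube_red between 0.028 and 0.042 m and height (world z) of loaded_red between 0.028 and 0.042 m and distance of tube_black from where it was at the start of the episode below 0.03 m); the robot touches nothing.
It fails at once if a tube is tipped past 45 degrees (angle between any of tube_yellow, tube_white, tube_red, loaded_yellow, loaded_white, loaded_red's own z axis and vertical above 0.79 rad).
It fails at once if a tube that was already loaded is shifted by more than 25 mm (distance of any of loaded_yellow, loaded_white, loaded_red from where it was at the start of the episode above 0.025 m).
It fails at once if the tube with the black sticker, the bottle or the beaker is shifted by more than 30 mm or tipped (distance of any of tube_black, medium_bottle, beaker from where it was at the start of the episode above 0.03 m or angle between any of tube_black, medium_bottle, beaker's own z axis and vertical above 0.6 rad).
It also fails if it takes over 88 s, if anything falls off the work surface, if the arm or the gripper's body presses on something with over 40 N, if the wrist force passes 120 N, or if a joint passes its speed limit or range.

## Working session

There is one attempt and no reset: what is moved stays moved. The work goes in short steps, Python scripts to look and compute and a tool call to move; the robot and the scene stay as the last step left them, time stands still between calls to the robot, and variables do not carry over. Pictures are saved under pics/ and viewed, about 12 in all and at most 16, crops included, and the job is handed in when it is done.

Besides the shell and the picture viewer there is one more tool, called after "Call:" by a JSON object that holds its "fn" and its "kwargs". arm_command: Moves the arm, as the interface text tells. Its arguments: {"type":"object","properties":{"moves":{"type":"array"},"force":{"type":"number"}},"required":["moves"]}

```bash
ls; mkdir -p pics
python3 - <<'E'
from rig import arm
import cv2,numpy as np
o=arm.get_obs();print(o)
for n in("scene","top"):
    p,d=arm.snapshot(n);cv2.imwrite(f"pics/{n}0.png",p);np.save(f"pics/{n}0.npy",d);print(n,arm.camera_model(n))
print(arm.camera_model("wrist"))
E
```

```text
pics
{'t': 0.0, 'q': array([ 5.94377860e+01,  2.81632189e+01,  8.93491741e+01, -4.24649859e-05,
        6.25491997e+01, -6.05145439e+00]), 'qvel': array([-0.09071646, -0.07283533,  0.01173684, -0.0172868 ,  0.00649829,
       -0.01471889]), 'tau': array([ 1.29396176e-05, -6.12652731e+01, -2.58181858e+01,  6.93122554e-02,
        4.81949584e-02, -1.28670167e-04]), 'ee_pos': array([259.17128899, 568.4983106 , 236.0775209 ]), 'tcp_rot': array([-1.79993544e+02,  6.12534818e-02,  6.54892634e+01]), 'wrist_force': array([-0.35387403,  0.745777  ,  0.37932662]), 'ft_torque': array([ 0.01503916, -0.00969992,  0.03293404]), 'finger_gap': 95.13843908735292}
scene {'fovy': 48.61963579428813, 'cx': 319.9689077212253, 'cy': 243.5093249068087, 'origin': array([ 110.33602158, -285.29073542, 1052.57808792]), 'orientation': array([ 26.31807924,   0.6282119 , -62.83480603])}
top {'fovy': 42.35050893765809, 'cx': 324.0515496007614, 'cy': 234.91190744833986, 'origin': array([ 331.25184962,  -59.63699131, 1430.39128194]), 'orientation': array([  8.33825216,  -0.54881578, -89.05084065])}
{'fovy': 68.18988568342972, 'cx': 319.98593048587975, 'cy': 239.66691389789415, 'origin': array([195.31662455, 598.64250646, 384.21164885]), 'orientation': array([-1.44818395e+01,  1.93973611e-02,  6.54807361e+01])}
```

View pics/top0.png

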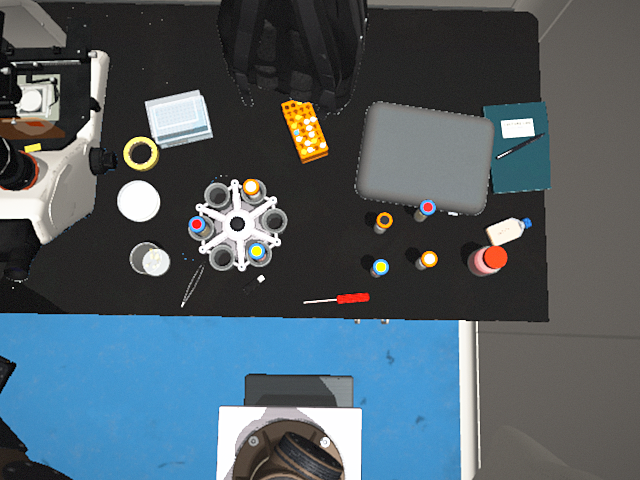

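View pics/scene0.png

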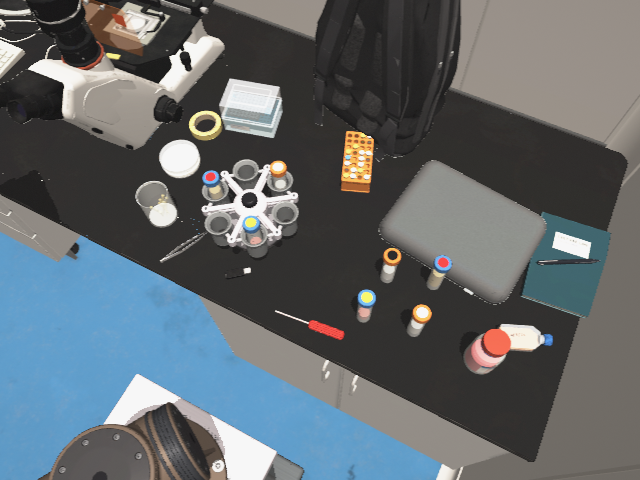

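The top view shows the bench tubes: yellow at (381,267), white at (429,259), red at (428,207) and black at (384,222). The rotor is centred near (238,224), with loaded red at (197,225), white at (251,187) and yellow at (257,251). The empty buckets are at (217,195), (273,221) and (221,258). The scene view agrees.

```bash
cat > h.py <<'E'
import numpy as np,cv2
from scipy.spatial.transform import Rotation as Ro
def cam(m):
    return 240/np.tan(np.radians(m['fovy']/2)),Ro.from_euler('xyz',m['orientation'],degrees=True).as_matrix(),np.array(m['origin'])
def ray(m,u,v,z):
    f,R,o=cam(m);d=R@np.array([(u-m['cx'])/f,-(v-m['cy'])/f,-1]);return o+d*(z-o[2])/d[2]
def cloud(m,D):
    f,R,o=cam(m);v,u=np.mgrid[:480,:640]
    P=np.stack([(u-m['cx'])/f*D,-(v-m['cy'])/f*D,-D],-1)@R.T+o
    P[D==0]=np.nan;return P
def proj(m,P):
    f,R,o=cam(m);c=R.T@(np.array(P)-o);return c[0]/-c[2]*f+m['cx'],-c[1]/-c[2]*f+m['cy']
E
python3 - <<'E'
from h import *
from rig import arm
seeds={'top':dict(ty=(381,267),tw=(429,259),tr=(428,207),tb=(384,219),lr=(197,225),lw=(251,187),ly=(257,251),bottle=(493,257)),
'scene':dict(ty=(367,298),tw=(422,314),tr=(443,264),tb=(392,257),lr=(211,179),lw=(278,169),ly=(251,225),bottle=(495,343))}
for n in seeds:
    m=arm.camera_model(n);D=np.load(f'pics/{n}0.npy');P=cloud(m,D);I=cv2.imread(f'pics/{n}0.png')
    H=cv2.cvtColor(I,cv2.COLOR_BGR2HSV)
    for k,(u,v) in seeds[n].items():
        zt=146 if k[0]=='l' else 126 if k=='bottle' else 112
        a=ray(m,u,v,zt)
        d=np.hypot(P[...,0]-a[0],P[...,1]-a[1])
        M=(d<28)&(abs(P[...,2]-zt)<9)
        vv,uu=np.where(M)
        # cap top centre: enclosing circle of cap-top pixels
        c=ray(m,uu.mean(),vv.mean(),zt) if len(uu) else a
        print(n,k,'seed',a.round(0)[:2],'cl',len(uu),c.round(1)[:2],'z med',np.nanmedian(P[...,2][M]).round(1),(uu.mean().round(1),vv.mean().round(1)))
    M=(P[...,2]>102)&(P[...,2]<116);
    for (u,v) in ([(238,224)] if n=='top' else [(250,202)]):print('nut',ray(m,u,v,109).round(0))
    for k,(u,v) in (dict(e1=(217,195),e2=(273,221),e3=(221,258)) if n=='top' else dict(e1=(245,172),e2=(285,214),e3=(218,225))).items():print(k,ray(m,u,v,96).round(0))
    u,v=(150,260) if n=='top' else (157,200);print('beaker',ray(m,u,v,45).round(0))
E
```

```text
top ty seed [ 458. -192.] cl 202 [ 459.1 -191.2] z med 111.1 (np.float64(380.7), np.float64(266.3))
top tw seed [ 477. -295.] cl 203 [ 478.4 -295.1] z med 111.2 (np.float64(429.2), np.float64(258.1))
top tr seed [ 590. -293.] cl 201 [ 590.5 -292.6] z med 111.1 (np.float64(427.6), np.float64(206.7))
top tb seed [ 562. -198.] cl 205 [ 560.4 -199. ] z med 110.8 (np.float64(384.5), np.float64(219.6))
top lr seed [536. 198.] cl 214 [538.6 197.7] z med 145.4 (np.float64(197.1), np.float64(223.7))
top lw seed [619.  88.] cl 210 [621.1  87.2] z med 145.1 (np.float64(251.2), np.float64(186.2))
top ly seed [483.  70.] cl 212 [484.4  71. ] z med 145.7 (np.float64(256.7), np.float64(250.5))
top bottle seed [ 482. -428.] cl 396 [ 483.  -432.5] z med 124.2 (np.float64(495.0), np.float64(256.4))
nut [546. 117. 109.]
e1 [611. 167.  96.]
e2 [556.  43.  96.]
e3 [473. 153.  96.]
beaker [471. 319.  45.]
scene ty seed [ 458. -195.] cl 263 [ 456.9 -192.2] z med 111.5 (np.float64(365.6), np.float64(297.9))
scene tw seed [ 475. -298.] cl 279 [ 475.9 -296.2] z med 111.7 (np.float64(420.9), np.float64(313.2))
scene tr seed [ 588. -296.] cl 250 [ 588.  -293.4] z med 111.2 (np.float64(441.8), np.float64(263.3))
scene tb seed [ 557. -202.] cl 246 [ 558.1 -200. ] z med 111.0 (np.float64(391.2), np.float64(256.0))
scene lr seed [535. 192.] cl 212 [536.8 196. ] z med 144.9 (np.float64(210.1), np.float64(177.6))
scene lw seed [617.  83.] cl 211 [618.6  85.4] z med 144.8 (np.float64(277.1), np.float64(168.1))
scene ly seed [480.  66.] cl 237 [482.2  69.4] z med 145.0 (np.float64(250.1), np.float64(223.4))
scene bottle seed [ 479. -434.] cl 607 [ 480.9 -434.5] z med 125.0 (np.float64(495.7), np.float64(342.0))
nut [541. 110. 109.]
e1 [607. 163.  96.]
e2 [554.  36.  96.]
e3 [470. 146.  96.]
beaker [481. 323.  45.]
```

Run:
```python
from h import *
from rig import arm
for n in('top','scene'):
    m=arm.camera_model(n);P=cloud(m,np.load(f'pics/{n}0.npy')).reshape(-1,3);P=P[~np.isnan(P[:,0])]
    s=P[(P[:,0]>200)&(P[:,0]<480)&(P[:,1]>130)&(P[:,1]<700)&(P[:,2]>100)]
    # tall things, binned 40mm
    b={}
    for p in s:
        k=(int(p[0]//40*40),int(p[1]//40*40));b.setdefault(k,[]).append(p[2])
    print(n,{k:int(max(v)) for k,v in b.items() if len(v)>4})
```

```text
top {(440, 480): 332, (440, 440): 332, (440, 520): 300, (400, 480): 345, (400, 440): 348, (240, 480): 337, (240, 440): 339, (200, 480): 338, (200, 520): 216, (200, 440): 333, (200, 320): 614}
scene {(440, 520): 327, (440, 480): 329, (400, 520): 328, (440, 440): 333, (400, 480): 344, (400, 440): 343}
```

Call:
{"fn": "arm_command", "kwargs": {"moves": [[0,0,0,0,0,-0.0855,1],[0,0,0,0,0,-0.0855,1],[0,0,0,0,0,-0.0855,1],[0,0,0,0,0,-0.0855,1],[0,0,0,0,0,-0.0855,1]]}}

```text
t: 0.52
ee_pos: [259.2, 568.6, 236.3]
tcp_rot: [-180.0, 0.0, 90.2]
wrist_force: [-0.2, 0.5, -0.4]
finger_gap: 94.9
```

Call:
{"fn": "arm_command", "kwargs": {"moves": [[-0.036,0.003,0,0,0,0,1],[-0.036,0.003,0,0,0,0,1],[-0.036,0.003,0,0,0,0,1],[-0.036,0.003,0,0,0,0,1],[-0.036,0.003,0,0,0,0,1]]}}

```text
t: 0.93
ee_pos: [273.8, 387.0, 236.3]
tcp_rot: [-180.0, 0.0, 90.0]
wrist_force: [1.4, -0.0, -0.3]
finger_gap: 94.8
```

Call:
{"fn": "arm_command", "kwargs": {"moves": [[-0.034,0.02,0,0,0,0,0.5],[-0.034,0.02,0,0,0,0,0.5],[-0.034,0.02,0,0,0,0,0.5],[-0.034,0.02,0,0,0,0,0.5],[-0.034,0.02,0,0,0,0,0.5]]}}

```text
t: 1.35
ee_pos: [374.6, 216.9, 236.7]
tcp_rot: [180.0, -0.0, 90.0]
wrist_force: [0.7, 1.4, -0.5]
finger_gap: 72.2
```

Call:
{"fn": "arm_command", "kwargs": {"moves": [[-0.036,0.017,0,0,0,0,0.5],[-0.036,0.017,0,0,0,0,0.5],[-0.036,0.017,0,0,0,0,0.5],[-0.036,0.017,0,0,0,0,0.5],[-0.036,0.017,0,0,0,0,0.5]]}}

```text
t: 1.77
ee_pos: [459.4, 36.6, 236.6]
tcp_rot: [-180.0, -0.0, 90.0]
wrist_force: [0.2, -0.1, -0.8]
finger_gap: 71.2
```

Call:
{"fn": "arm_command", "kwargs": {"moves": [[-0.038,0,0,0,0,0,0.5],[-0.038,0,0,0,0,0,0.5],[-0.038,0,0,0,0,0,0.5],[-0.038,0,0,0,0,0,0.5],[-0.038,0,0,0,0,0,0.5]]}}

```text
t: 2.18
ee_pos: [458.6, -153.2, 236.5]
tcp_rot: [-180.0, -0.0, 90.0]
wrist_force: [0.9, 0.4, -0.1]
finger_gap: 71.1
```

Call:
{"fn": "arm_command", "kwargs": {"moves": [[-0.02,0,0,0,0,0,0.5],[-0.0185,0,0,0,0,0,0.5],[0,0,0,0,0,0,0.5],[0,0,0,0,0,0,0.5],[0,0,0,0,0,0,0.5]]}}

```text
t: 2.6
ee_pos: [458.8, -189.2, 236.4]
tcp_rot: [-180.0, -0.0, 90.0]
wrist_force: [-0.5, 0.6, 0.1]
finger_gap: 71.4
```

```bash
cat > w.py <<'E'
from h import *
from rig import arm
import sys
def look(name,targets,save=True):
    print(arm.get_obs()['ee_pos'].round(1))
    m=arm.camera_model('wrist');p,D=arm.snapshot('wrist');P=cloud(m,D)
    if save: cv2.imwrite(f'pics/{name}.png',p)
    for k,(x,y,zt) in targets.items():
        M=(np.hypot(P[...,0]-x,P[...,1]-y)<28)&(abs(P[...,2]-zt)<7)
        vv,uu=np.where(M)
        if len(uu)>30:
            q=P[M];print(k,len(uu),'ray',ray(m,uu.mean(),vv.mean(),zt).round(1)[:2],'mid',((q.min(0)+q.max(0))/2).round(1),'ext',np.ptp(q,axis=0).round(0),'px',uu.mean().round(),vv.mean().round())
        else: print(k,'not seen',np.round(proj(m,(x,y,zt))))
T=dict(ty=(458,-192,112),tw=(477,-295.6,112),tr=(589,-293,112),tb=(559,-199.5,112),lr=(537.7,196.8,146),lw=(619.8,86.3,146),ly=(483.3,70.2,146))
E
python3 -c "
from w import *
look('w1',T)"
```

```text
[ 458.8 -189.2  236.4]
ty 1432 ray [ 457.3 -190.5] mid [ 457.9 -190.4  109.8] ext [33. 34.  9.] px 317.0 238.0
tw 1422 ray [ 476.1 -293.2] mid [ 477.3 -294.4  109.7] ext [34. 34.  9.] px 189.0 260.0
tr 70 ray [ 587.3 -276.2] mid [ 588.1 -277.7  109.2] ext [12.  5.  8.] px 220.0 380.0
tb 625 ray [ 565.1 -198.3] mid [ 566.9 -198.1  110.8] ext [21. 34.  7.] px 308.0 358.0
lr not seen [828. 351.]
lw not seen [657. 441.]
ly not seen [679. 284.]
```

Call:
{"fn": "arm_command", "kwargs": {"moves": [[-0.0013,-0.001,0.032,0,0,0,0.5],[0,0,0.034,0,0,0,0.5],[0,0,0.034,0,0,0,0.5],[0,0,0.03,0,0,0,0.5],[0,0,0,0,0,0,0.5]]}}

```text
t: 3.07
ee_pos: [456.3, -189.1, 102.6]
tcp_rot: [-179.6, -0.2, 90.1]
wrist_force: [-0.4, 0.4, -0.7]
finger_gap: 71.0
```

Call:
{"fn": "arm_command", "kwargs": {"moves": [[0,0,0,0,0,0,-0.6],[0,0,0,0,0,0,-0.6],[0,0,0,0,0,0,-0.6],[0,0,0,0,0,0,-0.6],[0,0,0,0,0,0,-0.6]], "force": 25}}

```text
t: 3.48
ee_pos: [458.5, -191.3, 107.9]
tcp_rot: [179.9, 0.1, 90.0]
wrist_force: [-0.1, 0.5, -0.6]
finger_gap: 43.0
```

Call:
{"fn": "arm_command", "kwargs": {"moves": [[0,0,0,0,0,0,-0.6],[0,0,0,0,0,0,-0.6],[0,0,0,0,0,0,-0.6],[0,0,0,0,0,0,-0.6],[0,0,0,0,0,0,-0.6]]}}

```text
t: 3.9
ee_pos: [458.4, -191.3, 107.3]
tcp_rot: [179.9, 0.0, 90.0]
wrist_force: [-0.5, 0.9, 8.1]
finger_gap: 33.4
```

```bash
python3 -c "
from rig import arm
print(arm.get_obs()['ee_pos'],arm.get_obs()['finger_gap'],arm.get_obs()['wrist_force'])"
```

```text
[ 458.38404701 -191.33583291  107.30668713] 33.44871000273185 [-0.45280157  0.93358451  8.07157534]
```

Call:
{"fn": "arm_command", "kwargs": {"moves": [[0,0,-0.02,0,0,0,-0.6],[0,0,-0.035,0,0,0,-0.6],[0,0,-0.04,0,0,0,-0.6],[0,0,-0.04,0,0,0,-0.6],[0,0,-0.03,0,0,0,-0.6]]}}

```text
t: 4.32
ee_pos: [458.0, -191.2, 274.8]
tcp_rot: [179.9, 0.1, 90.0]
wrist_force: [1.4, -0.1, -1.6]
finger_gap: 34.1
```

Call:
{"fn": "arm_command", "kwargs": {"moves": [[0.024,0.0102,0,0,0,0,-0.6],[0.028,0.0119,0,0,0,0,-0.6],[0.028,0.0119,0,0,0,0,-0.6],[0.028,0.0119,0,0,0,0,-0.6],[0.028,0.0119,0,0,0,0,-0.6]]}}

```text
t: 4.73
ee_pos: [516.1, -53.8, 271.8]
tcp_rot: [180.0, -0.0, 90.0]
wrist_force: [0.3, -0.8, 0.2]
finger_gap: 34.0
```

Call:
{"fn": "arm_command", "kwargs": {"moves": [[0.028,0.0119,0,0,0,0,-0.6],[0.028,0.0119,0,0,0,0,-0.6],[0.028,0.0119,0,0,0,0,-0.6],[0.028,0.0119,0,0,0,0,-0.6],[0.028,0.0119,0,0,0,0,-0.6]]}}

```text
t: 5.15
ee_pos: [575.6, 86.3, 271.6]
tcp_rot: [-180.0, -0.0, 90.0]
wrist_force: [0.1, 0.1, -0.8]
finger_gap: 34.0
```

Call:
{"fn": "arm_command", "kwargs": {"moves": [[0.028,0.0119,0,0,0,0,-0.6],[0.024,0.0102,0,0,0,0,-0.6],[0.018,0.0077,0,0,0,0,-0.6],[0.01,0.0043,0,0,0,0,-0.6],[0,0,0,0,0,0,-0.6]]}}

```text
t: 5.57
ee_pos: [609.8, 166.3, 271.2]
tcp_rot: [-180.0, -0.0, 90.1]
wrist_force: [0.2, -0.1, -1.3]
finger_gap: 34.0
```

```bash
python3 -c "
from w import *
look('w2',T)
m=arm.camera_model('top');p,D=arm.snapshot('top');cv2.imwrite('pics/top2.png',p)
m=arm.camera_model('scene');p,D=arm.snapshot('scene');cv2.imwrite('pics/sc2.png',cv2.resize(p[80:320,120:440],None,fx=2.4,fy=2.4));print(arm.get_obs())"
```

```text
[609.8 166.3 271.2]
ty not seen [-140.   40.]
tw not seen [-263.   66.]
tr not seen [-208.  206.]
tb not seen [-111.  171.]
lr 1687 ray [538.4 199.7] mid [538.6 200.  144.2] ext [34. 34. 10.] px 363.0 147.0
lw 1418 ray [620.1  90.2] mid [621.1  89.5 144.2] ext [34. 34. 10.] px 224.0 252.0
ly 2072 ray [484.5  74.1] mid [484.1  73.2 143.6] ext [35. 34.  9.] px 188.0 68.0
{'t': 5.7167, 'q': array([ 9.06142898e+00,  2.68650351e+01,  8.58902481e+01, -1.25224370e-02,
        6.72725025e+01, -8.08924270e+01]), 'qvel': array([-0.5035821 , -0.35347885,  0.05968011, -0.05523035, -0.0542023 ,
        0.08879603]), 'tau': array([ 9.53570455e-01, -6.08797860e+01, -2.75426888e+01,  1.22247264e-02,
        8.02905927e-02,  1.35417504e-02]), 'ee_pos': array([609.18651787, 163.83711152, 271.58426313]), 'tcp_rot': array([-1.79974392e+02,  1.58004161e-02,  8.99587003e+01]), 'wrist_force': array([-0.48139199, -1.0418617 , -1.23321427]), 'ft_torque': array([0.02661049, 0.00646273, 0.04089792]), 'finger_gap': 33.72586881013259}
```

View pics/w2.png

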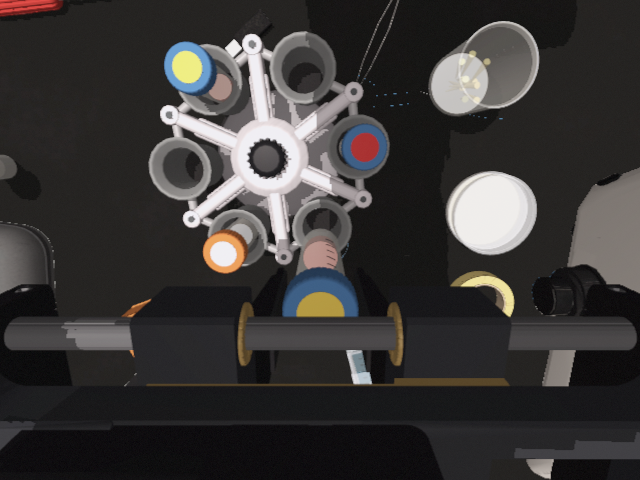

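View pics/sc2.png

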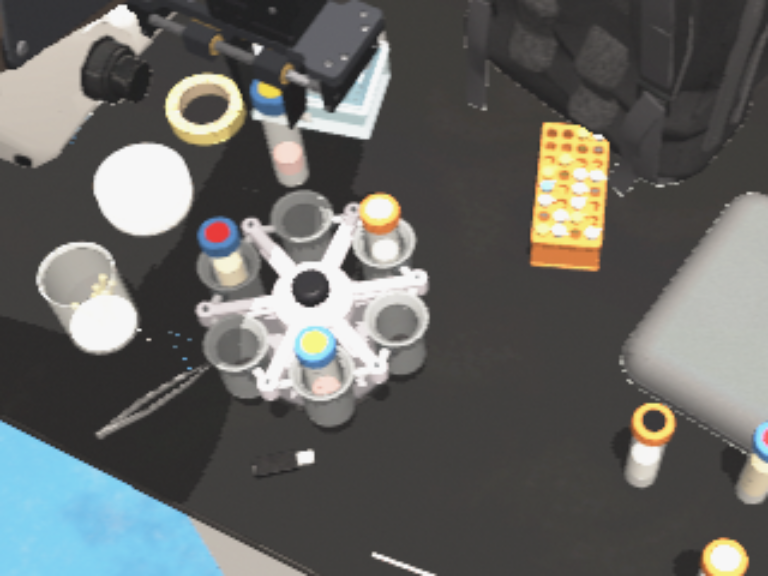

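The wrist view shows the yellow tube held upright (cap at 320,300) just outward of its empty bucket (323,226). Red (363,147), white (224,252) and yellow (188,68) are in the other buckets, and the scene crop agrees. I'll measure once more now that the arm has settled.

```bash
python3 -c "
from w import *
look('w3',{k:T[k] for k in('lr','lw','ly')})
m=arm.camera_model('wrist');p,D=arm.snapshot('wrist');P=cloud(m,D)
for n,c in dict(b60y=(610.5,165),w=(474,149),r=(556,39)).items():
  d=np.hypot(P[...,0]-c[0],P[...,1]-c[1]);M=(d<32)&(abs(P[...,2]-96)<3)
  q=P[M];print(n,len(q),((q.min(0)+q.max(0))/2).round(1),np.ptp(q,axis=0).round())
print(arm.get_obs()['ee_pos'])
"
```

```text
[609.2 163.8 271.6]
lr 1678 ray [538.4 199.7] mid [538.6 200.  143.7] ext [34. 34.  9.] px 366.0 147.0
lw 1407 ray [620.   90.2] mid [621.2  89.5 143.7] ext [34. 34.  9.] px 227.0 252.0
ly 2051 ray [484.5  74.1] mid [484.2  73.2 143.8] ext [34. 34. 10.] px 192.0 69.0
b60y 697 [610.  168.4  95.3] [50. 55.  5.]
w 1314 [474.3 151.9  95.5] [56. 55.  5.]
r 1078 [557.8  40.9  95.5] [55. 56.  5.]
[609.31807035 163.64726385 271.86549276]
```

```bash
python3 -c "
from w import *
e=arm.get_obs()['ee_pos'];m=arm.camera_model('wrist');p,D=arm.snapshot('wrist');P=cloud(m,D);H=cv2.cvtColor(p,cv2.COLOR_BGR2HSV)
print(e)
for lo,hi in((270,282),(255,268),(170,190),(190,210),(210,230)):
  M=(abs(P[...,0]-e[0])<30)&(abs(P[...,1]-e[1])<17.5)&(P[...,2]>lo)&(P[...,2]<hi)
  if lo>250: M&=(H[...,0]>90)&(H[...,0]<125)&(H[...,1]>100)
  q=P[M];
  if len(q): print(lo,len(q),q.min(0).round(1),q.max(0).round(1),((q.min(0)+q.max(0))/2).round(1))
"
```

```text
[609.31807035 163.64726385 271.86549276]
270 1770 [592.2 147.6 270. ] [611.1 181.1 278.3] [601.6 164.4 274.1]
255 185 [592.  148.  262.7] [605.2 181.  268. ] [598.6 164.5 265.4]
170 216 [595.5 151.6 170. ] [606.6 177.8 190. ] [601.  164.7 180. ]
190 296 [595.6 151.1 190.1] [607.2 178.  209.8] [601.4 164.5 199.9]
210 391 [595.3 150.9 210. ] [606.8 177.8 229.9] [601.1 164.4 220. ]
```

Call:
{"fn": "arm_command", "kwargs": {"moves": [[0.0033,0.0012,0,0,0,0,-0.6],[0,0,0.015,0,0,0,-0.6],[0,0,0.025,0,0,0,-0.6],[0,0,0.02,0,0,0,-0.6],[0,0,0.01,0,0,0,-0.6]]}}

```text
t: 6.28
ee_pos: [610.0, 167.7, 199.5]
tcp_rot: [-179.9, 0.0, 90.0]
wrist_force: [-0.7, -0.3, -0.0]
finger_gap: 33.7
```

Call:
{"fn": "arm_command", "kwargs": {"moves": [[0,0,0.006,0,0,0,-0.6],[0,0,0.006,0,0,0,-0.6],[0,0,0.006,0,0,0,-0.6],[0,0,0.006,0,0,0,-0.6],[0,0,0.006,0,0,0,-0.6]]}}

```text
t: 6.7
ee_pos: [611.0, 168.1, 171.8]
tcp_rot: [179.9, -0.0, 90.0]
wrist_force: [0.3, 0.2, -0.7]
finger_gap: 34.0
```

```bash
python3 -c "
from w import *
print(arm.get_obs()['ee_pos'],arm.get_obs()['wrist_force'])
p,D=arm.snapshot('wrist');cv2.imwrite('pics/w4.png',p[0:380])"
```

```text
[611.03526763 168.13130375 171.75199985] [ 0.27950125  0.16617582 -0.69847324]
```

View pics/w4.png

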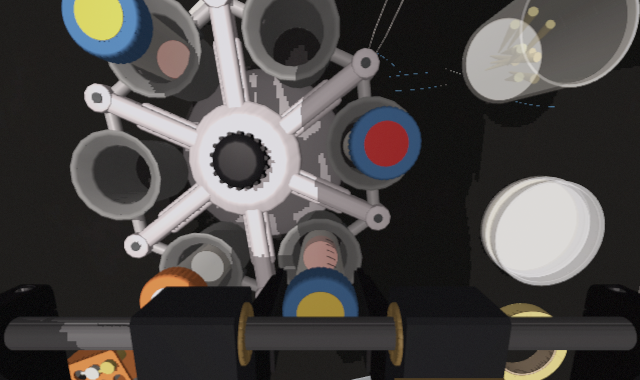

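The tube is inside the mouth (tube at col 320, mouth 282–358) and centred, with no contact force. I'll go on down.

Call:
{"fn": "arm_command", "kwargs": {"moves": [[0,0,0.008,0,0,0,-0.6],[0,0,0.008,0,0,0,-0.6],[0,0,0.007,0,0,0,-0.6],[0,0,0.005,0,0,0,-0.6],[0,0,0.001,0,0,0,-0.6]]}}

```text
t: 7.17
ee_pos: [610.4, 168.0, 141.4]
tcp_rot: [-179.9, 0.0, 90.0]
wrist_force: [0.2, 0.6, -0.5]
finger_gap: 34.0
```

Call:
{"fn": "arm_command", "kwargs": {"moves": [[0,0,0,0,0,0,-0.6],[0,0,0,0,0,0,-0.4],[0,0,0,0,0,0,-0.2],[0,0,0,0,0,0,0],[0,0,0,0,0,0,0.05]]}}

```text
t: 7.58
ee_pos: [610.9, 168.1, 143.0]
tcp_rot: [180.0, -0.0, 90.0]
wrist_force: [0.1, 0.8, -0.5]
finger_gap: 45.9
```

Call:
{"fn": "arm_command", "kwargs": {"moves": [[0,0,0,0,0,0,0.1],[0,0,-0.005,0,0,0,0.1],[0,0,-0.02,0,0,0,0.1],[0,0,-0.03,0,0,0,0.1],[0,0,-0.03,0,0,0,0.1]]}}

```text
t: 8.0
ee_pos: [610.4, 168.0, 228.5]
tcp_rot: [-179.9, 0.0, 90.0]
wrist_force: [0.6, -0.6, -0.0]
finger_gap: 52.3
```

Call:
{"fn": "arm_command", "kwargs": {"moves": [[-0.03,-0.009,0,0,0,0,0.1],[-0.036,-0.0104,0,0,0,0,0.1],[-0.036,-0.0104,0,0,0,0,0.5],[-0.036,-0.0104,0,0,0,0,0.5],[-0.036,-0.0104,0,0,0,0,0.5]]}}

```text
t: 8.42
ee_pos: [559.4, -7.3, 228.3]
tcp_rot: [180.0, 0.0, 90.0]
wrist_force: [0.2, -0.5, 0.3]
finger_gap: 67.1
```

```bash
python3 -c "
from w import *
T['yel']=(610.5,167,146)
look('w5',{k:T[k] for k in('lr','lw','ly','yel')})"
```

```text
[559.4  -7.3 228.3]
lr 1841 ray [538. 193.] mid [538.3 195.3 143.8] ext [34. 27. 10.] px 620.0 224.0
lw not seen [448. 335.]
ly 2492 ray [483.8  71.5] mid [484.   72.2 143.8] ext [34. 34.  9.] px 444.0 139.0
yel 164 ray [596.  171.6] mid [598.1 172.9 143. ] ext [ 9. 16.  8.] px 572.0 305.0
```

Call:
{"fn": "arm_command", "kwargs": {"moves": [[-0.036,-0.0104,0,0,0,0,0.5],[-0.036,-0.0104,0,0,0,0,0.5],[-0.036,-0.0104,0,0,0,0,0.5],[-0.036,-0.0104,0,0,0,0,0.5],[-0.036,-0.0104,0,0,0,0,0.5]]}}

```text
t: 8.88
ee_pos: [507.4, -187.4, 228.2]
tcp_rot: [180.0, 0.0, 90.0]
wrist_force: [0.7, 0.4, -0.2]
finger_gap: 71.0
```

Call:
{"fn": "arm_command", "kwargs": {"moves": [[-0.036,-0.0104,0,0,0,0,0.5],[-0.036,-0.0104,0,0,0,0,0.5],[-0.026,-0.0076,0,0,0,0,0.5],[-0.01,-0.0024,0,0,0,0,0.5],[0,0,0,0,0,0,0.5]]}}

```text
t: 9.3
ee_pos: [476.7, -295.7, 227.8]
tcp_rot: [180.0, 0.0, 89.8]
wrist_force: [0.2, 0.7, -0.0]
finger_gap: 71.5
```

```bash
python3 -c "
from w import *
arm.snapshot('top')
look('w6',{k:T[k] for k in('tw','tr','tb')})
T['yel']=(610.5,167,146)
m=arm.camera_model('top');p,D=arm.snapshot('top');P=cloud(m,D)
for k,(x,y,z) in T.items():
  M=(np.hypot(P[...,0]-x,P[...,1]-y)<28)&(abs(P[...,2]-z)<9);vv,uu=np.where(M)
  if len(uu): print(k,len(uu),ray(m,uu.mean(),vv.mean(),z).round(1),np.median(P[...,2][M]).round(1))
M=(np.hypot(P[...,0]-610.5,P[...,1]-167)<28)&(abs(P[...,2]-146)<9);vv,uu=np.where(M)
if len(uu): print(ray(m,uu.mean(),vv.mean(),146),np.median(P[...,2][M]))
"
```

```text
[ 477.  -294.2  227.7]
tw 1522 ray [ 476.5 -294.8] mid [ 477.4 -294.9  109.8] ext [34. 34. 10.] px 318.0 241.0
tr 1156 ray [ 586.7 -292.2] mid [ 587.9 -292.   109.5] ext [30. 34.  9.] px 321.0 367.0
tb not seen [433. 338.]
tr 189 [ 591.2 -291.8  112. ] 111.1
tb 205 [ 560.5 -199.   112. ] 111.0
lr 212 [538.5 197.9 146. ] 145.5
lw 209 [621.   87.3 146. ] 145.2
ly 215 [484.4  70.9 146. ] 145.4
yel 207 [610.9 166.7 146. ] 145.5
[610.86074    166.69173053 146.        ] 145.53465362601696
```

Call:
{"fn": "arm_command", "kwargs": {"moves": [[-0.0007,0,0.03,0,0,0,0.5],[0,0,0.035,0,0,0,0.5],[0,0,0.035,0,0,0,0.5],[0,0,0.0207,0,0,0,0.4],[0,0,0,0,0,0,0]]}}

```text
t: 9.87
ee_pos: [476.4, -291.9, 103.3]
tcp_rot: [-179.7, -0.2, 90.1]
wrist_force: [-0.7, 0.8, -0.6]
finger_gap: 64.4
```

Call:
{"fn": "arm_command", "kwargs": {"moves": [[0,0,0,0,0,0,-0.6],[0,0,0,0,0,0,-0.6],[0,0,0,0,0,0,-0.6],[0,0,0,0,0,0,-0.6],[0,0,0,0,0,0,-0.6]]}}

```text
t: 10.28
ee_pos: [477.6, -294.8, 108.2]
tcp_rot: [179.9, 0.1, 90.0]
wrist_force: [-0.4, 0.5, 7.8]
finger_gap: 33.8
```

Call:
{"fn": "arm_command", "kwargs": {"moves": [[0,0,0,0,0,0,-0.6],[0,0,0,0,0,0,-0.6],[0,0,0,0,0,0,-0.6],[0,0,0,0,0,0,-0.6],[0,0,0,0,0,0,-0.6]]}}

```text
t: 10.7
ee_pos: [477.7, -294.9, 108.1]
tcp_rot: [179.9, 0.1, 90.0]
wrist_force: [-0.2, 0.6, 7.9]
finger_gap: 33.8
```

Call:
{"fn": "arm_command", "kwargs": {"moves": [[0,0,-0.02,0,0,0,-0.6],[0,0,-0.035,0,0,0,-0.6],[0,0,-0.04,0,0,0,-0.6],[0,0,-0.04,0,0,0,-0.6],[0,0,-0.035,0,0,0,-0.6]]}}

```text
t: 11.12
ee_pos: [477.0, -294.5, 279.9]
tcp_rot: [179.9, 0.0, 90.0]
wrist_force: [0.4, -0.3, -0.6]
finger_gap: 33.8
```

Call:
{"fn": "arm_command", "kwargs": {"moves": [[0.024,0,0,0,0,0,-0.6],[0.03,0,0,0,0,0,-0.6],[0.03,0,0,0,0,0,-0.6],[0.03,0,0,0,0,0,-0.6],[0.03,0,0,0,0,0,-0.6]]}}

```text
t: 11.53
ee_pos: [476.8, -149.3, 277.3]
tcp_rot: [180.0, 0.0, 90.0]
wrist_force: [0.9, 1.0, -0.4]
finger_gap: 34.2
```

Call:
{"fn": "arm_command", "kwargs": {"moves": [[0.032,0,0,0,0,0,-0.6],[0.032,0,0,0,0,0,-0.6],[0.032,0,0,0,0,0,-0.6],[0.032,0,0,0,0,0,-0.6],[0.032,0,0,0,0,0,-0.6]]}}

```text
t: 11.95
ee_pos: [476.9, 10.9, 277.4]
tcp_rot: [180.0, -0.0, 90.0]
wrist_force: [0.1, -0.3, 0.2]
finger_gap: 33.8
```

Call:
{"fn": "arm_command", "kwargs": {"moves": [[0.032,0,0,0,0,0,-0.6],[0.032,0,0,0,0,0,-0.6],[0.028,-0.001,0,0,0,0,-0.6],[0.022,-0.001,0,0,0,0,-0.6],[0.016,-0.001,0,0,0,0,-0.6]]}}

```text
t: 12.37
ee_pos: [473.9, 141.3, 277.3]
tcp_rot: [180.0, -0.0, 90.0]
wrist_force: [0.2, -0.3, -0.7]
finger_gap: 33.8
```

Call:
{"fn": "arm_command", "kwargs": {"moves": [[0.008,0,0,0,0,0,-0.6],[0.004,0,0,0,0,0,-0.6],[0,0,0,0,0,0,-0.6],[0,0,0,0,0,0,-0.6],[0,0,0,0,0,0,-0.6]]}}

```text
t: 12.78
ee_pos: [474.5, 150.6, 277.0]
tcp_rot: [180.0, 0.0, 89.9]
wrist_force: [-1.0, 0.6, -0.5]
finger_gap: 34.1
```

Call:
{"fn": "arm_command", "kwargs": {"moves": [[0.0004,0,0.02,0,0,0,-0.6],[0,0,0.03,0,0,0,-0.6],[0,0,0.025,0,0,0,-0.6],[0,0,0.02,0,0,0,-0.6],[0,0,0.01,0,0,0,-0.6]]}}

```text
t: 13.2
ee_pos: [473.7, 150.8, 169.8]
tcp_rot: [-179.8, 0.0, 89.9]
wrist_force: [0.7, -0.3, -0.7]
finger_gap: 33.6
```

```bash
python3 -c "
from w import *
p,D=arm.snapshot('wrist');cv2.imwrite('pics/w7.png',p[0:380]);print(arm.get_obs()['ee_pos'],arm.get_obs()['wrist_force'])
p,D=arm.snapshot('scene');cv2.imwrite('pics/sc7.png',cv2.resize(p[120:300,140:340],None,fx=3,fy=3))"
```

```text
[473.45951388 150.79429445 168.96325031] [-1.1126157   0.37229673 -2.01782642]
```

View pics/w7.png

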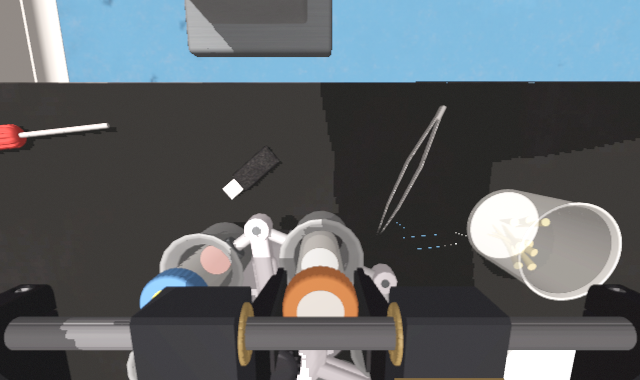

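The white tube (col 320) is centred in the mouth (281–363). I'll lower it, release and retract.

Call:
{"fn": "arm_command", "kwargs": {"moves": [[0,0,0.007,0,0,0,-0.6],[0,0,0.007,0,0,0,-0.6],[0,0,0.007,0,0,0,-0.6],[0,0,0.006,0,0,0,-0.6],[0,0,0.002,0,0,0,-0.6]]}}

```text
t: 13.72
ee_pos: [474.1, 151.7, 142.1]
tcp_rot: [-180.0, 0.0, 90.0]
wrist_force: [0.5, 0.2, 1.7]
finger_gap: 34.1
```

Call:
{"fn": "arm_command", "kwargs": {"moves": [[0,0,0,0,0,0,-0.6],[0,0,0,0,0,0,-0.4],[0,0,0,0,0,0,-0.2],[0,0,0,0,0,0,0],[0,0,0,0,0,0,0.05]]}}

```text
t: 14.13
ee_pos: [474.4, 151.9, 143.1]
tcp_rot: [180.0, -0.0, 90.0]
wrist_force: [-0.4, 0.3, -0.5]
finger_gap: 46.0
```

Call:
{"fn": "arm_command", "kwargs": {"moves": [[0,0,0,0,0,0,0.1],[0,0,-0.005,0,0,0,0.1],[0,0,-0.02,0,0,0,0.1],[0,0,-0.03,0,0,0,0.1],[0,0,-0.03,0,0,0,0.1]]}}

```text
t: 14.55
ee_pos: [473.9, 151.7, 229.0]
tcp_rot: [-179.9, 0.0, 90.0]
wrist_force: [0.1, -0.2, 0.1]
finger_gap: 52.1
```

Call:
{"fn": "arm_command", "kwargs": {"moves": [[-0.03,0.0077,0,0,0,0,0.1],[-0.034,0.0088,0,0,0,0,0.1],[-0.034,0.0088,0,0,0,0,0.5],[-0.034,0.0088,0,0,0,0,0.5],[-0.034,0.0088,0,0,0,0,0.5]]}}

```text
t: 14.97
ee_pos: [517.3, -15.8, 228.6]
tcp_rot: [180.0, 0.0, 90.0]
wrist_force: [0.1, -0.2, -0.3]
finger_gap: 66.9
```

Call:
{"fn": "arm_command", "kwargs": {"moves": [[-0.036,0.0093,0,0,0,0,0.5],[-0.036,0.0093,0,0,0,0,0.5],[-0.036,0.0093,0,0,0,0,0.5],[-0.036,0.0093,0,0,0,0,0.5],[-0.036,0.0093,0,0,0,0,0.5]]}}

```text
t: 15.38
ee_pos: [563.7, -196.1, 228.4]
tcp_rot: [180.0, -0.0, 90.0]
wrist_force: [0.7, 1.3, 1.0]
finger_gap: 70.9
```

Call:
{"fn": "arm_command", "kwargs": {"moves": [[-0.036,0.0093,0,0,0,0,0.5],[-0.03,0.0077,0,0,0,0,0.5],[-0.02,0.0052,0,0,0,0,0.5],[-0.012,0.003,0,0,0,0,0.5],[0,0,0,0,0,0,0.5]]}}

```text
t: 15.8
ee_pos: [588.9, -294.0, 227.7]
tcp_rot: [-180.0, 0.0, 89.9]
wrist_force: [-1.6, 0.0, -0.3]
finger_gap: 71.1
```

```bash
cat > c.py <<'E'
from w import *
T['yel']=(610.5,167,146);T['whi']=(474.4,151,146);T['red']=(557,41,146)
arm.snapshot('top')
look('w8',{k:T[k] for k in('tr','tb')})
m=arm.camera_model('top');p,D=arm.snapshot('top');P=cloud(m,D);cv2.imwrite('pics/topc.png',p)
for k,(x,y,z) in T.items():
  M=(np.hypot(P[...,0]-x,P[...,1]-y)<28)&(abs(P[...,2]-z)<9);vv,uu=np.where(M)
  if len(uu): print(k,len(uu),ray(m,uu.mean(),vv.mean(),z).round(1),np.median(P[...,2][M]).round(1))
print(arm.get_obs()['ee_pos'])
E
python3 c.py
```

```text
[ 588.6 -292.4  227.7]
tr 1509 ray [ 589.2 -292.3] mid [ 590.2 -292.5  109.8] ext [34. 33. 10.] px 319.0 243.0
tb 1674 ray [ 559.5 -199.6] mid [ 560.1 -199.   109.9] ext [34. 34. 10.] px 442.0 205.0
tb 107 [ 566.  -194.4  112. ] 111.0
lr 214 [538.5 197.8 146. ] 145.0
lw 208 [621.1  87.1 146. ] 145.2
yel 209 [610.8 166.8 146. ] 145.3
whi 200 [475.3 150.7 146. ] 145.7
[ 588.57513729 -290.91359487  228.02136462]
```

Call:
{"fn": "arm_command", "kwargs": {"moves": [[0,0.001,0.03,0,0,0,0.5],[0,0,0.035,0,0,0,0.5],[0,0,0.035,0,0,0,0.5],[0,0,0.0205,0,0,0,0.4],[0,0,0,0,0,0,0]]}}

```text
t: 16.37
ee_pos: [588.2, -289.6, 103.4]
tcp_rot: [-179.7, -0.2, 90.1]
wrist_force: [-0.2, 0.1, -0.5]
finger_gap: 64.1
```

Call:
{"fn": "arm_command", "kwargs": {"moves": [[0,0,0,0,0,0,-0.6],[0,0,0,0,0,0,-0.6],[0,0,0,0,0,0,-0.6],[0,0,0,0,0,0,-0.6],[0,0,0,0,0,0,-0.6]]}}

```text
t: 16.78
ee_pos: [590.2, -292.3, 108.9]
tcp_rot: [179.9, 0.1, 90.0]
wrist_force: [0.4, -0.0, 6.2]
finger_gap: 33.7
```

Call:
{"fn": "arm_command", "kwargs": {"moves": [[0,0,0,0,0,0,-0.6],[0,0,0,0,0,0,-0.6],[0,0,0,0,0,0,-0.6],[0,0,0,0,0,0,-0.6],[0,0,0,0,0,0,-0.6]]}}

```text
t: 17.2
ee_pos: [590.4, -292.5, 108.8]
tcp_rot: [179.9, 0.1, 90.0]
wrist_force: [-0.5, 0.9, 7.4]
finger_gap: 33.9
```

Call:
{"fn": "arm_command", "kwargs": {"moves": [[0,0,-0.02,0,0,0,-0.6],[0,0,-0.035,0,0,0,-0.6],[0,0,-0.04,0,0,0,-0.6],[0,0,-0.04,0,0,0,-0.6],[0,0,-0.035,0,0,0,-0.6]]}}

```text
t: 17.62
ee_pos: [589.7, -292.2, 280.5]
tcp_rot: [179.9, 0.0, 90.0]
wrist_force: [0.0, 0.6, -0.9]
finger_gap: 33.9
```

Call:
{"fn": "arm_command", "kwargs": {"moves": [[0.024,-0.003,0,0,0,0,-0.6],[0.03,-0.003,0,0,0,0,-0.6],[0.03,-0.003,0,0,0,0,-0.6],[0.03,-0.003,0,0,0,0,-0.6],[0.03,-0.003,0,0,0,0,-0.6]]}}

```text
t: 18.03
ee_pos: [574.3, -147.0, 277.8]
tcp_rot: [180.0, 0.0, 90.0]
wrist_force: [0.9, 1.0, -0.2]
finger_gap: 34.3
```

Call:
{"fn": "arm_command", "kwargs": {"moves": [[0.032,-0.003,0,0,0,0,-0.6],[0.032,-0.003,0,0,0,0,-0.6],[0.032,-0.003,0,0,0,0,-0.6],[0.032,-0.003,0,0,0,0,-0.6],[0.026,-0.003,0,0,0,0,-0.6]]}}

```text
t: 18.45
ee_pos: [559.3, 7.8, 277.9]
tcp_rot: [180.0, -0.0, 90.0]
wrist_force: [0.2, 0.4, -0.5]
finger_gap: 33.9
```

Call:
{"fn": "arm_command", "kwargs": {"moves": [[0.018,-0.002,0,0,0,0,-0.6],[0.01,-0.001,0,0,0,0,-0.6],[0.005,0,0,0,0,0,-0.6],[0.002,0,0,0,0,0,-0.6],[0,0,0,0,0,0,-0.6]]}}

```text
t: 18.87
ee_pos: [557.1, 40.4, 277.4]
tcp_rot: [180.0, 0.0, 90.0]
wrist_force: [0.2, -0.4, -0.9]
finger_gap: 33.8
```

Call:
{"fn": "arm_command", "kwargs": {"moves": [[0,0,0,0,0,0,-0.6],[0,0,0,0,0,0,-0.6],[0,0,0,0,0,0,-0.6],[0,0,0,0,0,0,-0.6],[0,0,0,0,0,0,-0.6]]}}

```text
t: 19.28
ee_pos: [557.0, 40.5, 277.4]
tcp_rot: [-180.0, -0.0, 90.0]
wrist_force: [-0.0, -0.2, -1.3]
finger_gap: 34.3
```

Call:
{"fn": "arm_command", "kwargs": {"moves": [[0,0.0003,0.02,0,0,0,-0.6],[0,0,0.03,0,0,0,-0.6],[0,0,0.025,0,0,0,-0.6],[0,0,0.02,0,0,0,-0.6],[0,0,0.009,0,0,0,-0.6]]}}

```text
t: 19.7
ee_pos: [556.4, 40.7, 171.0]
tcp_rot: [-179.8, -0.0, 90.0]
wrist_force: [-0.4, 0.4, -0.5]
finger_gap: 33.8
```

```bash
python3 -c "
from w import *
p,D=arm.snapshot('wrist');cv2.imwrite('pics/w9.png',p[0:380]);print(arm.get_obs()['ee_pos'],arm.get_obs()['wrist_force'])"
```

```text
[556.32279566  40.72568949 170.66517199] [-0.27549364  0.17346809 -3.25707417]
```

View pics/w9.png

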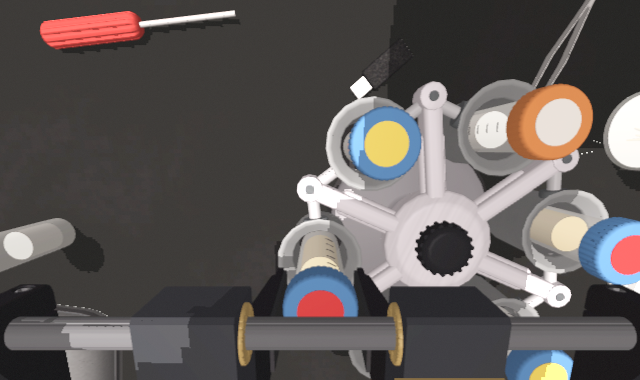

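The red tube (col 320) is centred in its mouth (280–358), and the white twin stands in its bucket at (550,120). I'll lower, release and retract.

Call:
{"fn": "arm_command", "kwargs": {"moves": [[0,0,0.007,0,0,0,-0.6],[0,0,0.007,0,0,0,-0.6],[0,0,0.007,0,0,0,-0.6],[0,0,0.006,0,0,0,-0.6],[0,0,0.003,0,0,0,-0.6]]}}

```text
t: 20.17
ee_pos: [557.1, 40.8, 142.9]
tcp_rot: [-180.0, -0.0, 90.0]
wrist_force: [-0.1, -0.5, -0.5]
finger_gap: 33.9
```

Call:
{"fn": "arm_command", "kwargs": {"moves": [[0,0,0,0,0,0,-0.6],[0,0,0,0,0,0,-0.4],[0,0,0,0,0,0,-0.2],[0,0,0,0,0,0,0],[0,0,0,0,0,0,0.05]]}}

```text
t: 20.58
ee_pos: [557.3, 40.8, 143.7]
tcp_rot: [180.0, -0.0, 90.0]
wrist_force: [-0.1, 0.1, -0.2]
finger_gap: 46.4
```

Call:
{"fn": "arm_command", "kwargs": {"moves": [[0,0,0,0,0,0,0.1],[0,0,-0.005,0,0,0,0.1],[0,0,-0.02,0,0,0,0.1],[0,0,-0.03,0,0,0,0.1],[0,0,-0.03,0,0,0,0.1]]}}

```text
t: 21.0
ee_pos: [556.8, 40.8, 229.4]
tcp_rot: [-179.9, -0.0, 90.0]
wrist_force: [1.2, -0.0, 1.0]
finger_gap: 52.1
```

Call:
{"fn": "arm_command", "kwargs": {"moves": [[-0.02,0,-0.02,0,0,0,0.1],[-0.035,0,-0.01,0,0,0,0.1],[-0.035,0,0,0,0,0,0.1],[-0.035,0,0,0,0,0,0.1],[-0.025,0,0,0,0,0,0.1]]}}

```text
t: 21.42
ee_pos: [557.0, -111.5, 259.3]
tcp_rot: [179.9, 0.0, 90.0]
wrist_force: [0.6, 0.2, 0.4]
finger_gap: 52.2
```

Call:
{"fn": "arm_command", "kwargs": {"moves": [[-0.03,-0.02,0,0,0,0,0.1],[-0.03,-0.02,0,0,0,0,0.1],[-0.03,-0.02,0,0,0,0,0.1],[-0.02,0,0,0,0,0,0.1],[0,0,0,0,0,0,0.1]]}}

```text
t: 21.83
ee_pos: [496.4, -222.4, 259.0]
tcp_rot: [180.0, 0.1, 89.8]
wrist_force: [-0.4, 0.8, -0.0]
finger_gap: 52.1
```

```bash
python3 c.py; python3 -c "
from w import *
p,D=arm.snapshot('scene');cv2.imwrite('pics/scf.png',p)
m=arm.camera_model('scene');P=cloud(m,D)
T['yel']=(610.5,167,146);T['whi']=(474.4,151,146);T['red']=(557,41,146)
for k,(x,y,z) in T.items():
  M=(np.hypot(P[...,0]-x,P[...,1]-y)<28)&(abs(P[...,2]-z)<9);vv,uu=np.where(M)
  if len(uu): print(k,len(uu),ray(m,uu.mean(),vv.mean(),z).round(1),np.median(P[...,2][M]).round(1))"
```

```text
[ 496.8 -220.7  258.8]
tr not seen [241. 331.]
tb 1083 ray [ 557.8 -198.7] mid [ 558.8 -198.5  109.8] ext [32. 34.  9.] px 344.0 299.0
lr 215 [538.6 197.6 146. ] 145.3
lw 206 [621.3  87.  146. ] 145.2
ly 214 [484.4  71.  146. ] 145.8
yel 210 [610.8 166.6 146. ] 144.8
whi 218 [474.6 149.6 146. ] 145.0
red 206 [557.5  39.8 146. ] 145.4
[ 497.1855702  -218.81025049  258.58983368]
tb 230 [ 557.4 -200.   112. ] 111.7
```

View pics/scf.png

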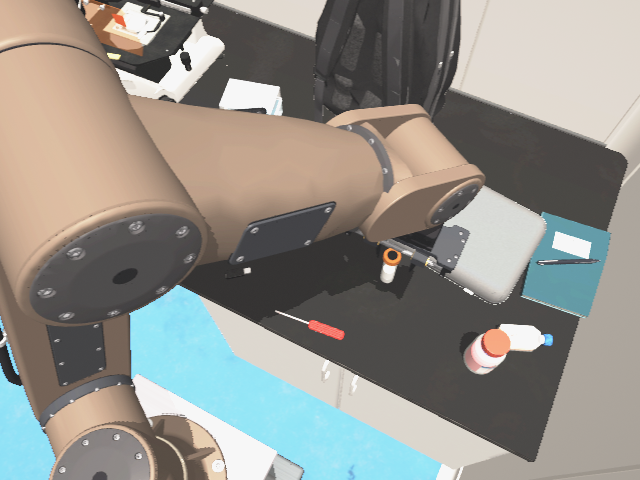

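The arm blocks the rotor in this scene view, but the black tube (391,258) and the bottle stand in their places. I'll check the top picture.

```bash
python3 -c "
import cv2;p=cv2.imread('pics/topc.png');cv2.imwrite('pics/topf.png',cv2.resize(p[160:300,110:310],None,fx=3.5,fy=3.5))"
```

```text
(no output)
```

View pics/topf.png

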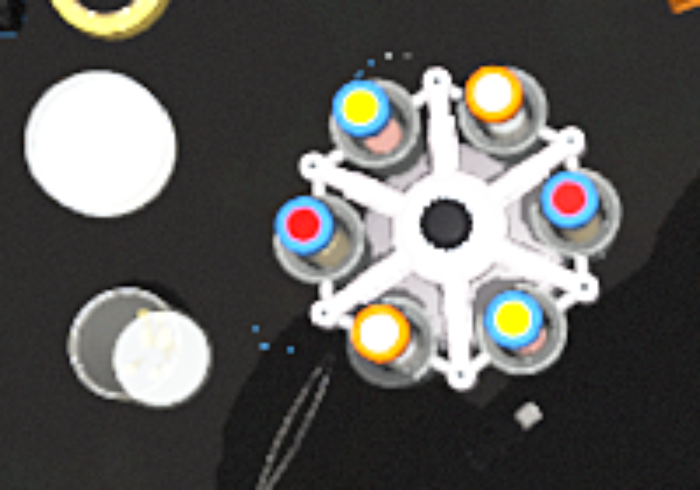

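The top crop shows all six buckets filled, each colour opposite its match: yellow (362,108)/(513,320), white (381,333)/(493,95), red (304,224)/(569,200). The beaker is in place.

```bash
python3 -c "
from rig import arm
print(arm.finish_job())"
```

```text
the job is handed in; nothing more can be done
None
```

I put the yellow, white and red twins into the empty buckets straight across from their matches, released them, moved the arm clear and handed the job in at about 22 s of the 88 s allowed.

**Seating:** In the last top-camera check, all six cap tops measured 145–146 mm above the bench against an expected 146 mm. The matching pairs were about 159 mm apart, and the tubes looked upright.

**Left in place:** The three loaded tubes measured within about 1 mm of where the same camera first had them. The black-stickered tube measured within about 2 mm of its starting place. I checked the bottle and beaker only by eye, and they looked unmoved.

**Checks that disagreed or failed:**
- **Rotor position:** The wrist camera placed the rotor 2–3 mm further in y than the other two cameras. I used a value in between, and no bucket showed contact force on the way in.
- **Last scene view:** The arm blocked the view of the rotor, so the final seating check rests on the top camera alone.

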